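# Set the bristle-length turret to its third click and hold it

## Task

Set the turret stop for the next batch of brushes: grip its black bar knob and turn it anticlockwise (seen from above) all the way to its end stop, then turn it back clockwise and count the clicks, stopping in the third notch after the end stop (the end stop itself is not counted) without running past it. Finish still gripping the knob in that third notch - do not let go - and leave the things standing around where they are.

Things in the scene. Friction and masses are not known exactly. Their poses are not given: they have to be found in the camera images.
- stop_knob (a joint): knob angle, rad: 0 at the hard anticlockwise end stop (home), growing clockwise seen from above to a hard stop at 2.094. Notches every 0.419: home 0, first click 0.419, second 0.838, third 1.257, fourth 1.676. A spring plunger resists with up to about 0.1 N m, then past half-way pulls into the next notch, where the knob stays. It starts in the first, second or third notch
- knob_grip (a point): centre of the black bar grip, on the vertical turning axis, 78 mm above the worktop; turns with the knob. Bar 56 mm long along the point's x (x points to the nose, the end with the white line), 14 mm thick along y, 26 mm high along z (up). Pinch it across the 14 mm from above. Below is a 16 mm stem; the rest of the fixture stays under 54 mm above the worktop
- knob_nose (a point): top of the knob's nose end with the white line, 28 mm from the turning axis, 91 mm above the worktop. A red pointer on the toothed steel wheel below points the same way, at marks on the green base: a broad red mark at home, then five white ones 24 degrees apart clockwise, one a click
- turret_stop: the turret stop: round green cast base, 136 mm in diameter, screwed down; origin at the centre of its underside, below the knob's axis. Its x axis points to the plunger housing and flat steel feeler arm (20 to 85 mm from the axis, top 54 mm above the worktop). At home the knob's nose points 240 degrees anticlockwise from this x axis
- height_gauge: bystander, loose: stepped beech gauge block, 50 x 90 x 47 mm; origin at the centre of its underside
- mallet: bystander, loose: mallet with a wooden handle and black head, 75 x 228 x 42 mm, lying; origin at the centre of its underside
- brush_08: bystander, loose: small brush with black handle, 132 x 26 x 13 mm, lying; origin at the centre of its underside
- tin_can: bystander, loose: empty tin can, 73 mm in diameter, 85 mm high; origin at the centre of its underside
- tally_counter: bystander, loose: grey hand tally counter, 55 x 58 x 29 mm; origin at the centre of its underside
- glue_bottle: bystander, loose: white glue bottle with red nozzle, 52 mm in diameter, 158 mm high; origin at the centre of its underside
Not all that is in view belongs to the job. There is more than one size of the turret_stop; the job needs the larger.

How it is judged:
By the outcome, as a careful person would: the job done as asked, in the order asked, and still so for the second after the job is handed in, while the arm keeps its last pose, push and grip.
It also fails if it takes over 40 s, if anything falls off the work surface, if the arm or the gripper's body presses on something with over 40 N, if the wrist force passes 120 N, or if a joint passes its speed limit or range.

## Robot

A 6-joint arm with a two-finger parallel gripper is mounted at the origin on a cart in front of the work surface, level with it; the furniture and walls round the work are solid. World frame = base frame: x ahead of the robot, y to its left, z up, the work surface at z = 0. Lengths are in m, angles in degrees, forces in N, time in s.
With the tool pointing down it reaches from about 0.4 to 0.825 m from the base axis. Payload 7 kg.
Tool frame: the origin (TCP) lies at the very end of the fingers, on their centre line; the grasp point (between the pads) lies 19 mm behind it (ctrl.grip_depth is the distance from the TCP to the grasp point, in m); z points along the fingers, y is the line along which they close (so a half turn about z gives the same grasp; the last joint's range is limited). The gripper opens to 88 mm and grips with 3 to 60 N. Pads are 19 mm wide; open, the fingers measure 130 mm over their backs; the gripper's body (78 mm by 193 mm) begins 47 mm behind the grasp point.
Start: joints at [-48.237, 20.546, 0.682, 0, -70.136, -16.507], TCP at [0.288, -0.61, 0.227] pointing down, gripper open.
Joint ranges: [-176.03, 176.03], [-82.01, 121.73], [-58.28, 71.71], [-173.87, 95.51], [-174.79, -0.11], [-173.66, 173.66]. Speed limits (degrees/s): [136.94, 136.94, 172.46, 180, 180, 180].

## Interface

Orientations are given as [roll, pitch, yaw] about the fixed x, y, z axes, in that order (R = Rz(yaw) Ry(pitch) Rx(roll)).
In Python, from plant import get_obs, eyes, ctrl, spotter gives the robot as it stands.
- The arm moves only by the shell command python3 -m crank 'ROWS'. ROWS is JSON, one flat list of numbers, 7 for each row, row after row: the turn, a rotation vector about the tool's x, y, z in rad, then the shift along the tool's x, y, z in mm, then the opening, from 0 (shut) to 1 (fully open). A call has 1 to 5 rows; each row shifts and turns the commanded pose from where the row before left it, along the tool's axes as they then stand; what a row does not reach is not made up. A row lasts 1/8 s, in which the tool goes at most 62.5 mm and 10.7 degrees, less where a joint would pass 70% of its speed; a pose out of reach is approached as far as the arm can. A call is refused whole if a number of a shift passes 62.5 or a number of a turn 0.188, either way. A call with a gripper value outside its range is refused whole. The fingers move at their own pace and stop on an object; the grip force is fixed at half the most. Time passes only in rows, so rows that do not move let the fingers close. It gives the time, the measured TCP pose, the force, the opening and the grip force at its end, in the units of the state.
- get_obs(): the state, without advancing time (a new reading comes with each control period).
- eyes.snapshot(name): name is "scene" or "top"; returns the picture (480x640x3 uint8, blue, green, red); there is no depth.
- eyes.camera_model(name): a dict with "fx", "fy", "cx", "cy" (pixels), "extrinsics" (4x4, takes a point from camera to world coordinates). Camera axes: x right, y down, z forward; pixel columns grow to the right and rows downward; lengths in m; the calibration is good to about 2 mm. A picture is of the moment at which its call begins. camera_model takes no time and is no camera call.
- ctrl.close_job(): hands the job in; it is judged then, once.
Trained networks look in the newest picture that a camera, given by its name, has taken for a name from the list of things; names that differ only in an ending like _2 or _b are one class to them, and where a whole thing is asked for, a point or a joint stands for the part that bears it (a point fixed in the world has none). Each returns a list of dicts, best first, with "p" (0 to 1); they miss things now and then, are a little off and sometimes report something else, mostly with a low value. They report only what shows in the picture. A call takes as long as a camera call. They do not tell look-alikes from the thing itself.
- spotter.outline_of(camera, target): "region" (480x640 bool, what is visible of it) and "rect" ([left, top, width, height] in pixels, round what is visible of it).
- spotter.place_of(camera, target): "location" ([column, row] in pixels: a listed point, or the origin of a listed thing).
The state is a dict: "clock": time; "joint_pos": joint angles; "qvel": joint speeds; "tau": joint torques, N m; "tool_pos": TCP position; "orientation": TCP orientation; "force": force on the tool from outside, world axes, zero at the start; "moment": the same for the moment, N m; "opening": finger opening in m; "gripper_force": force on a finger pad.
Only numpy, scipy, OpenCV 4.12 (cv2) and the standard library are available. Lean on these libraries where they do the work, as an engineer would, in place of code of your own. Each camera call takes 0.05 s, during which the arm holds its last target. There are 200 camera calls.

## Working session

There is one attempt and no reset: what is moved stays moved. The work goes in short steps, Python scripts to look and compute and a shell command to move; the robot and the scene stay as the last step left them, time stands still between calls to the robot, and variables do not carry over. Pictures are saved under pics/ and viewed, at most 10 in all, crops included, and the job is handed in when it is done.

```bash
mkdir -p pics
cat > h.py <<'E'
import numpy as np, cv2
from plant import get_obs, eyes, ctrl, spotter
def ray(cam,px,z):
    m=eyes.camera_model(cam);E=np.array(m["extrinsics"])
    d=E[:3,:3]@np.array([(px[0]-m["cx"])/m["fx"],(px[1]-m["cy"])/m["fy"],1.])
    o=E[:3,3]; return o+d*(z-o[2])/d[2]
def pix(cam,p):
    m=eyes.camera_model(cam);E=np.linalg.inv(np.array(m["extrinsics"]))
    c=E[:3,:3]@np.array(p)+E[:3,3]; return c[0]/c[2]*m["fx"]+m["cx"],c[1]/c[2]*m["fy"]+m["cy"]
E
python3 - <<'E'
from h import *
np.set_printoptions(precision=3,suppress=True)
for c in("scene","top"):
    im=eyes.snapshot(c);cv2.imwrite(f"pics/{c}1.png",im)
    print(c,np.array(eyes.camera_model(c)["extrinsics"])[:3,3])
    for t,z in(("turret_stop",0),("knob_grip",.078),("knob_nose",.091)):
        for r in spotter.place_of(c,t): print(t,np.round(r["p"],2),np.round(r["location"],1),ray(c,r["location"],z))
print(get_obs()["clock"],get_obs()["orientation"],get_obs()["opening"])
E
```

```text
scene [-0.081  0.655  0.609]
turret_stop 0.86 [362.9 263.3] [ 0.497 -0.011  0.   ]
turret_stop 0.8 [305.  284.4] [0.529 0.145 0.   ]
knob_grip 0.84 [308.1 255.1] [0.524 0.138 0.078]
knob_grip 0.6 [365.5 239.6] [0.483 0.001 0.078]
knob_nose 0.76 [371.8 237.6] [0.465 0.001 0.091]
knob_nose 0.65 [317.2 255.2] [0.496 0.137 0.091]
top [0.436 0.112 1.154]
turret_stop 0.8 [282.2 255.8] [0.525 0.153 0.   ]
turret_stop 0.61 [356.  266.3] [ 0.503 -0.018  0.   ]
knob_grip 0.73 [281.2 255.3] [0.52  0.152 0.078]
knob_grip 0.64 [359.5 268.5] [ 0.494 -0.017  0.078]
knob_nose 0.96 [284.1 267.5] [0.493 0.145 0.091]
knob_nose 0.83 [367.7 274. ] [ 0.481 -0.033  0.091]
0.4 [ 179.985   -0.003 -154.747] 0.0873477400099741
```

Run:
```python
from h import *
a=cv2.imread("pics/top1.png")
cv2.imwrite("pics/top1c.png",cv2.resize(a[180:330,220:420],None,fx=4,fy=4,interpolation=cv2.INTER_CUBIC))
```

```text
(no output)
```

View pics/top1c.png

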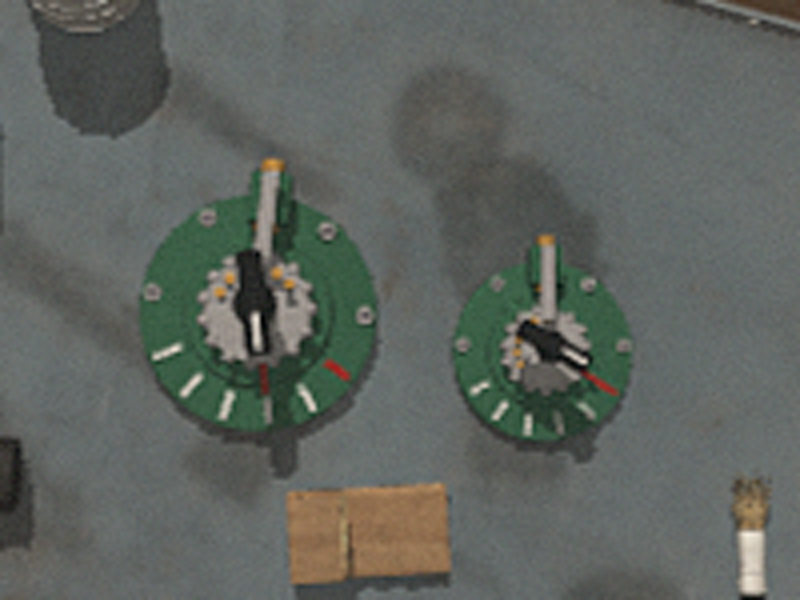

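View pics/scene1.png

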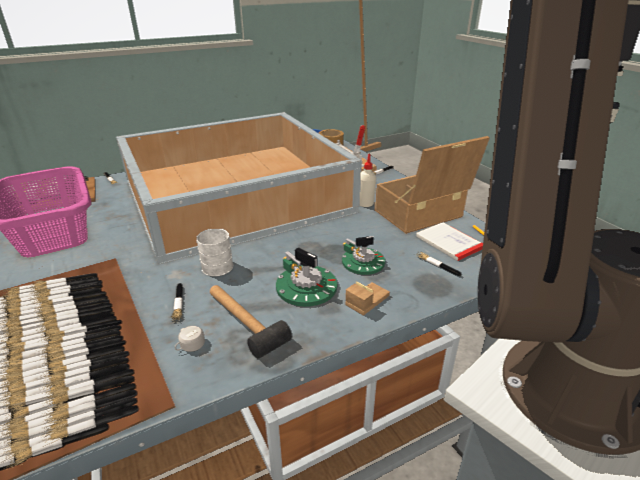

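Two candidates for the turret stop in the top picture: left at (282,256), about 60 px across, and right at (356,266), about 45 px. The left one is larger, so it should be the 136 mm one. In the crop its pointer is at the second white mark, and the home red mark lies anticlockwise of that. I'll check the size, the fixture yaw and the lidded box near the path.

Run:
```python
from h import *
np.set_printoptions(precision=3,suppress=True)
r=spotter.outline_of("top","turret_stop")
for q in r: print(q["p"],q["rect"])
im=cv2.imread("pics/top1.png")
b,g,rr=[im[...,i].astype(int) for i in range(3)]
m=((g-rr>25)&(g-b>10)).astype(np.uint8)
n,l,s,c=cv2.connectedComponentsWithStats(m)
for i in range(1,n):
    if s[i,4]>200: print(s[i]); x,y,w,h=s[i][:4]; print("diam at z=.02",ray("top",(x,y+h/2),.02)[1]-ray("top",(x+w,y+h/2),.02)[1])
C=lambda u,v:(220+u/4,180+v/4)
ctr=np.array([.522,.151])
for nm,u,z in(("red",(337,370),.02),("w1",(307,398),.02),("w3",(227,405),.02),("w4",(192,384),.02),("w5",(167,351),.02),("feeler tip",(273,165),.045),("pointer",(265,380),.035),("nose",(258,350),.091),("tail",(249,253),.091)):
    p=ray("top",C(*u),z); d=p[:2]-ctr; print(nm,p,np.degrees(np.arctan2(d[1],d[0]))%360,np.hypot(*d))
for u in((380,225),(430,228),(478,200)): print("boxbase",ray("scene",u,0))
for h in(.1,.2,.25,.3): print("lid",ray("scene",(420,165),h),ray("scene",(487,138),h))
for u in((155,258),(357,210)): print("crate",ray("scene",u,0))
```

```text
0.66 [332.6, 240.2, 46.9, 52.1]
0.56 [255.4, 219.4, 56.8, 69.3]
[255 223  32  64 825]
diam at z=.02 0.07227433151934615
[291 231  23  55 588]
diam at z=.02 0.052109607898157856
[359 241  19  37 266]
diam at z=.02 0.04339048651500452
[333 246  27  44 449]
diam at z=.02 0.06137752585224429
red [0.486 0.102 0.02 ] 234.0148157318651 0.06107722082232673
w1 [0.47  0.118 0.02 ] 212.246118741363 0.06130351311599977
w3 [0.466 0.163 0.02 ] 167.73288248864986 0.057590848185176624
w4 [0.477 0.183 0.02 ] 144.29258089456775 0.055051587089452514
w5 [0.496 0.198 0.02 ] 119.44004927653569 0.05348326825063303
feeler tip [0.599 0.139 0.045] 351.09132404533705 0.07782104819342182
pointer [0.479 0.142 0.035] 192.31874703323837 0.04357109872095707
nose [0.493 0.144 0.091] 193.29411270956814 0.02971841811562727
tail [0.545 0.15  0.091] 357.0139547103511 0.022668373059661753
boxbase [ 0.59 -0.18  0.  ]
boxbase [ 0.487 -0.267  0.   ]
boxbase [ 0.488 -0.513  0.   ]
lid [ 0.635 -0.402  0.1  ] [ 0.625 -0.767  0.1  ]
lid [ 0.494 -0.194  0.2  ] [ 0.486 -0.487  0.2  ]
lid [ 0.424 -0.091  0.25 ] [ 0.417 -0.347  0.25 ]
lid [0.354 0.013 0.3  ] [ 0.348 -0.208  0.3  ]
crate [0.858 0.345 0.   ]
crate [ 0.694 -0.198  0.   ]
```

View pics/top1.png

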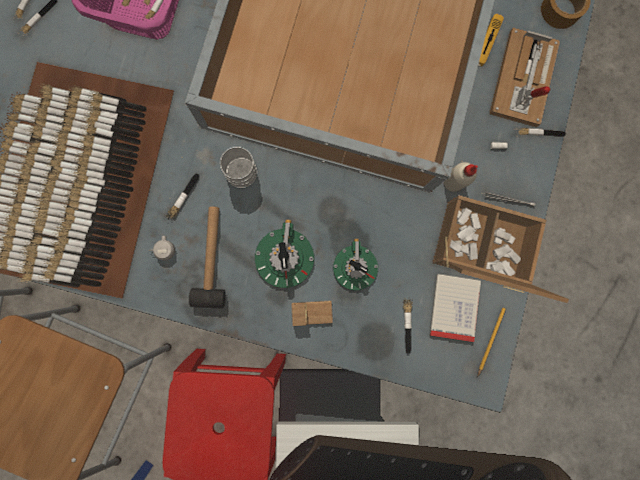

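The larger one is confirmed: centre about (0.519, 0.147), nose at about 187° (second notch), home about 234.6°, third notch about 162.6°. The top picture shows the lidded box at (490,240), close to the path, so I'll travel high.

```bash
python3 -m crank '[0,0,0,0,0,-60,1, 0,0,0,0,0,-60,1, 0,0,0,-38,41.9,0,1, 0,0,0,-38,41.9,0,1, 0,0,0,-38,41.9,0,1]' && python3 -m crank '[0,0,0,-38,41.9,0,1, 0,0,0,-38,41.9,0,1, 0,0,0,-38,41.9,0,1, 0,0,0,-38,41.9,0,1, 0,0,0,-38,41.9,0,1]' && python3 -m crank '[0,0,0,-38,41.9,0,1, 0,0,0,-38,41.9,0,1, 0,0,0,-38,41.9,0,1, 0,0,0,-38,41.9,0,1, 0,0,0,-38,41.9,0,1]' && python3 -m crank '[0,0,0,-38,41.9,0,1, 0,0,0.163,0,0,-60,1, 0,0,0.163,0,0,0,1, 0,0,0,0,0,0,1, 0,0,0,0,0,0,1]'; python3 -c "from h import *;print(get_obs())"
```

```text
clock: 1.08
tool_pos: [0.3376, -0.4466, 0.3466]
orientation: [-180.0, 0.0, -154.8]
force: [0.6, 0.1, 0.7]
opening: 0.0879
gripper_force: 0.0
clock: 1.7
tool_pos: [0.42, -0.1758, 0.347]
orientation: [-180.0, 0.1, -154.7]
force: [1.6, -0.1, -0.4]
opening: 0.0877
gripper_force: 0.0
clock: 2.33
tool_pos: [0.5025, 0.0949, 0.347]
orientation: [180.0, 0.1, -154.7]
force: [1.2, -0.7, -0.4]
opening: 0.0878
gripper_force: 0.0
clock: 2.95
tool_pos: [0.5185, 0.1467, 0.4059]
orientation: [-180.0, -0.1, -173.2]
force: [-0.5, -0.6, 0.2]
opening: 0.0877
gripper_force: 0.0
{'clock': 2.95, 'joint_pos': array([ 3.66458432e+01,  3.87702047e+00,  2.01349456e+00, -1.33160314e-02,
       -8.82059774e+01, -1.19878915e+02]), 'qvel': array([-0.13860028,  0.07480194, -0.00154743,  0.15524451, -0.08719208,
       -0.53596475]), 'tau': array([  0.11727782, -36.94711447,  31.35912895,   7.38074675,
        -0.08655006,  -0.06030899]), 'tool_pos': array([0.51846276, 0.14674717, 0.40586219]), 'orientation': array([-1.79976916e+02, -6.68951326e-02, -1.73233510e+02]), 'force': array([-0.51446333, -0.62866585,  0.16223614]), 'moment': array([-0.04611663, -0.01604288,  0.05746018]), 'gripper_force': 0.0, 'opening': 0.08770652062424689}
```

```bash
python3 -m crank '[0,0,0,0,0,61.5,1, 0,0,0,0,0,61.5,1, 0,0,0,0,0,61.5,1, 0,0,0,0,0,61.5,1, 0,0,0,0,0,0,1]'
python3 - <<'E'
from h import *
np.set_printoptions(precision=3,suppress=True)
for c in ("scene","top"):
    im=eyes.snapshot(c)
    for t,z in(("turret_stop",0),("knob_grip",.078),("knob_nose",.091)):
        for r in spotter.place_of(c,t): print(c,t,np.round(r["p"],2),np.round(r["location"],1),ray(c,r["location"],z))
    if c=="scene": cv2.imwrite("pics/s2.png",cv2.resize(im[150:330,220:420],None,fx=3.3,fy=3.3,interpolation=cv2.INTER_CUBIC))
E
```

```text
clock: 3.58
tool_pos: [0.5157, 0.1448, 0.1563]
orientation: [-179.8, -0.5, -173.4]
force: [0.0, 1.0, 1.7]
opening: 0.0877
gripper_force: 0.0
scene turret_stop 0.95 [361.7 263.3] [ 0.499 -0.009  0.   ]
scene turret_stop 0.83 [306.3 285.4] [0.524 0.145 0.   ]
scene turret_stop 0.19 [316.1 258.8] [0.587 0.059 0.   ]
scene knob_grip 0.87 [302.6 257.2] [0.526 0.152 0.078]
scene knob_grip 0.74 [364.  243.3] [0.475 0.015 0.078]
scene knob_nose 0.94 [316.9 258.6] [0.487 0.146 0.091]
scene knob_nose 0.67 [371.8 236.7] [ 0.468 -0.002  0.091]
top turret_stop 0.77 [353.5 265.2] [ 0.505 -0.012  0.   ]
top turret_stop 0.7 [285.1 258.1] [0.52  0.146 0.   ]
top knob_grip 0.6 [358.9 266.4] [ 0.498 -0.015  0.078]
top knob_nose 0.83 [367.3 271.8] [ 0.486 -0.032  0.091]
top knob_nose 0.54 [311.6 314.1] [0.396 0.086 0.091]
top knob_nose 0.41 [283.7 267.3] [0.493 0.146 0.091]
```

View pics/s2.png

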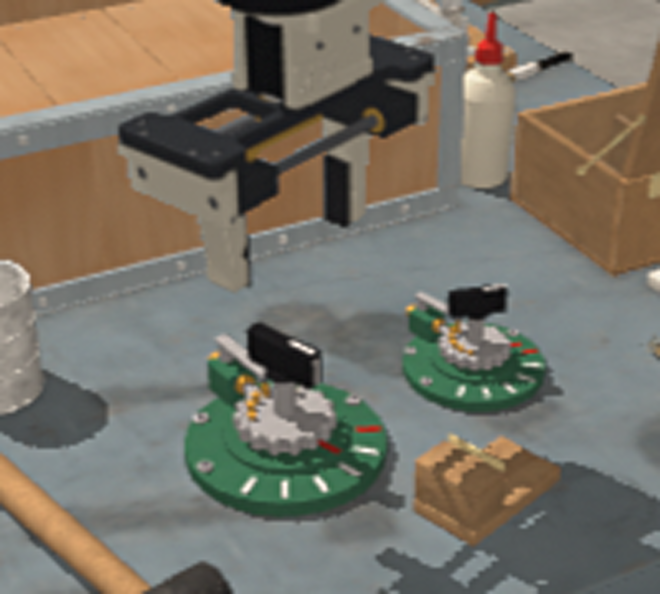

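The picture shows the gripper straight above the larger knob (crop ~(285,355)), with its fingers on either side of the bar. I'll descend and check the pose before closing.

```bash
python3 -m crank '[0,0,0,0,0,40,1, 0,0,0,0,0,40,1, 0,0,0,0,0,19,1, 0,0,0,0,0,0,1, 0,0,0,0,0,0,1]'
```

```text
clock: 4.6
tool_pos: [0.5197, 0.1476, 0.0629]
orientation: [180.0, 0.1, -173.4]
force: [0.8, 0.2, 0.8]
opening: 0.0875
gripper_force: 0.0
```

```bash
python3 -m crank '[0,0,0,0,0,0,0, 0,0,0,0,0,0,0, 0,0,0,0,0,0,0, 0,0,0,0,0,0,0, 0,0,0,0,0,0,0]'; python3 -m crank '[0,0,0,0,0,0,0, 0,0,0,0,0,0,0]';python3 -c "from h import *;print(get_obs()['moment'],get_obs()['force'])"
```

```text
clock: 5.22
tool_pos: [0.5188, 0.147, 0.0616]
orientation: [-180.0, -0.0, -173.4]
force: [0.3, -0.6, -0.1]
opening: 0.043
gripper_force: 0.0
clock: 5.48
tool_pos: [0.5188, 0.147, 0.0615]
orientation: [-180.0, -0.0, -173.4]
force: [0.2, -0.5, -1.0]
opening: 0.0229
gripper_force: 0.0
[-0.03011369 -0.06252819  0.03660108] [ 0.19307771 -0.5428467  -1.00618535]
```

```bash
python3 -m crank '[0,0,0,0,0,0,0, 0,0,0,0,0,0,0, 0,0,0,0,0,0,0]';python3 -c "from h import *;print(get_obs()['moment'],get_obs()['force'])"
```

```text
clock: 5.85
tool_pos: [0.5188, 0.1474, 0.0615]
orientation: [180.0, 0.0, -173.4]
force: [-1.2, 2.7, -0.6]
opening: 0.0141
gripper_force: 30.0
[1.33370288 0.49628618 0.0409908 ] [-1.19882238  2.69223065 -0.55353165]
```

Gripped: opening is 14.1 mm and the side load is small. Now I'll turn anticlockwise towards the end stop.

```bash
python3 -m crank '[0,0,-0.14,0,0,0,0, 0,0,-0.14,0,0,0,0, 0,0,-0.14,0,0,0,0, 0,0,0,0,0,0,0, 0,0,0,0,0,0,0]';python3 -c "from h import *;print(get_obs()['moment'],get_obs()['force'])"; python3 -m crank '[0,0,-0.13,0,0,0,0, 0,0,-0.13,0,0,0,0, 0,0,-0.13,0,0,0,0, 0,0,0,0,0,0,0, 0,0,0,0,0,0,0]';python3 -c "from h import *;print(get_obs()['moment'],get_obs()['force'])"
```

```text
clock: 6.48
tool_pos: [0.5189, 0.1471, 0.0616]
orientation: [180.0, 0.0, -149.5]
force: [-0.3, 2.7, -0.9]
opening: 0.0139
gripper_force: 30.0
[0.8467751  0.14803468 0.05187908] [-0.34329397  2.69904933 -0.93912953]
clock: 7.1
tool_pos: [0.5191, 0.147, 0.0616]
orientation: [-180.0, 0.0, -127.2]
force: [2.0, 0.3, -2.3]
opening: 0.0145
gripper_force: 30.1
[ 0.2123094  -0.59452688  0.13281056] [ 1.99940198  0.2774137  -2.34047894]
```

```bash
python3 -m crank '[0,0,-0.04,0,0,0,0, 0,0,0,0,0,0,0, 0,0,0,0,0,0,0]';python3 -c "from h import *;print(get_obs()['moment'],get_obs()['orientation'])"; python3 -m crank '[0,0,-0.03,0,0,0,0, 0,0,0,0,0,0,0, 0,0,0,0,0,0,0]';python3 -c "from h import *;print(get_obs()['moment'],get_obs()['orientation'])"
```

```text
clock: 7.48
tool_pos: [0.519, 0.1469, 0.0616]
orientation: [-180.0, 0.0, -124.8]
force: [2.9, -0.4, -2.6]
opening: 0.0139
gripper_force: 30.0
[-0.24764491 -1.0519353  -0.05091728] [-1.79987435e+02  5.36378535e-03 -1.24838271e+02]
clock: 7.85
tool_pos: [0.519, 0.147, 0.0616]
orientation: [-180.0, 0.0, -123.0]
force: [4.5, -1.6, -2.6]
opening: 0.0147
gripper_force: 30.2
[-0.63157459 -1.52857774 -0.38810327] [-1.79988510e+02  7.64779621e-03 -1.23030800e+02]
```

The resisting moment is now −0.39 N m, well over the plunger's 0.1, at yaw 237° against a predicted home of 234.6°. That looks like the end stop; a look will confirm it.

Run:
```python
from h import *
im=eyes.snapshot("scene")
cv2.imwrite("pics/s3.png",cv2.resize(im[220:320,250:370],None,fx=5,fy=5,interpolation=cv2.INTER_CUBIC))
```

```text
(no output)
```

View pics/s3.png

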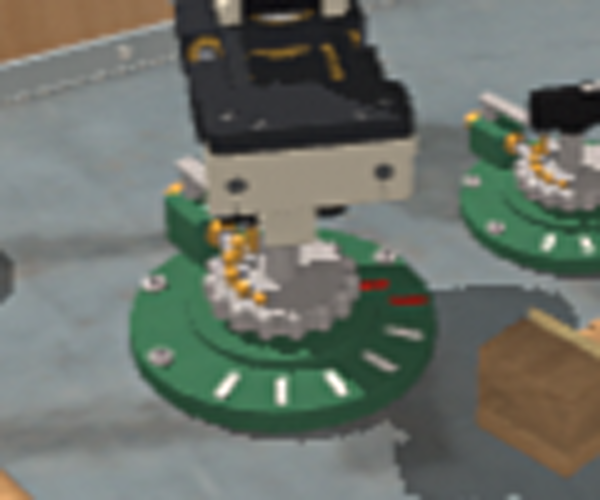

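The red pointer at (375,285) lines up with the broad red mark at (408,300), so it is home. Next is clockwise, one click at a time: 0.461 (including 0.042 windup), 0.419, 0.419.

```bash
m(){ python3 -c "from h import *;print(get_obs()['moment'])"; }
python3 -m crank '[0,0,0.116,0,0,0,0, 0,0,0.115,0,0,0,0, 0,0,0.115,0,0,0,0, 0,0,0.115,0,0,0,0, 0,0,0,0,0,0,0]';m; python3 -m crank '[0,0,0.105,0,0,0,0, 0,0,0.105,0,0,0,0, 0,0,0.105,0,0,0,0, 0,0,0.104,0,0,0,0, 0,0,0,0,0,0,0]';m
```

```text
clock: 8.52
tool_pos: [0.5188, 0.1472, 0.0616]
orientation: [180.0, 0.0, -149.4]
force: [2.2, 0.1, -2.2]
opening: 0.0139
gripper_force: 30.0
[-0.12312108 -1.03132792 -0.00670008]
clock: 9.15
tool_pos: [0.5188, 0.1474, 0.0616]
orientation: [180.0, 0.0, -173.2]
force: [1.7, 2.0, -2.4]
opening: 0.0143
gripper_force: 30.0
[ 0.77246749 -0.52892708  0.0090993 ]
```

```bash
python3 -m crank '[0,0,0.11,0,0,0,0, 0,0,0.11,0,0,0,0, 0,0,0.11,0,0,0,0, 0,0,0.06,0,0,0,0, 0,0,0.029,0,0,0,0]';python3 -m crank '[0,0,0,0,0,0,0, 0,0,0,0,0,0,0, 0,0,0,0,0,0,0]'
python3 - <<'E'
from h import *
o=get_obs();print(o['moment'],o['orientation'])
im=eyes.snapshot("scene")
cv2.imwrite("pics/s4.png",cv2.resize(im[220:320,250:370],None,fx=5,fy=5,interpolation=cv2.INTER_CUBIC))
E
```

```text
clock: 9.78
tool_pos: [0.5188, 0.1476, 0.0616]
orientation: [180.0, -0.0, 162.7]
force: [1.1, 5.2, -2.2]
opening: 0.0142
gripper_force: 30.0
clock: 10.15
tool_pos: [0.5188, 0.1476, 0.0616]
orientation: [180.0, -0.0, 162.7]
force: [0.3, 4.5, -2.4]
opening: 0.0144
gripper_force: 30.0
[ 1.99247643e+00 -8.74902821e-02  1.57962169e-03] [ 1.79958823e+02 -2.73554881e-03  1.62731114e+02]
```

View pics/s4.png

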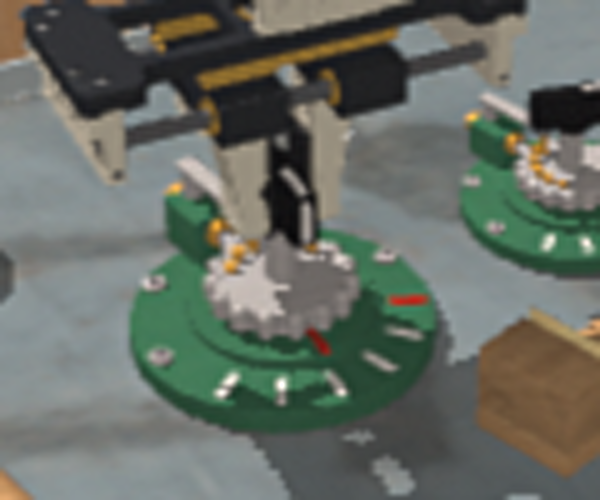

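The pointer at (318,342) lines up with the third white mark at (337,383). The turning moment is about zero, so the knob sits in the notch, and the gripper still holds it with 30 N.

```bash
python3 -c "from h import *;print(ctrl.close_job())"
```

```text
the job is handed in; nothing more can be done
None
```

I turned the larger turret stop's knob anticlockwise to its end stop, then back clockwise three clicks, and handed the job in with the knob still gripped in the third notch; none of the things standing around was touched.

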